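# Fit a sprung tube carrier into a tube rotator

### The arm

A 6-joint arm with a two-finger parallel gripper is mounted at the origin on the work surface. World frame = base frame: x ahead of the robot, y to its left, z up, the work surface at z = 0. Lengths are in m, angles in degrees, forces in N, time in s.
With the tool pointing down it reaches from about 0.275 to 1 m from the base axis. Payload 8.4 kg.
Tool frame: the origin (TCP) lies at the very end of the fingers, on their centre line; the grasp point (between the pads) lies 19 mm behind it; z points along the fingers, y is the line along which they close (so a half turn about z gives the same grasp; the last joint's range is limited). The gripper opens to 85 mm and grips with 20 to 120 N. Pads are 22 mm wide; open, the fingers measure 114 mm over their backs; the gripper's body (76 mm by 85 mm) begins 54 mm behind the grasp point. The pads swing forward as they close: fully open they stand 13 mm farther back than shut.
Start: joints at [76.238, 20.225, 93.587, -0, 66.188, -0.138], TCP at [0.147, 0.607, 0.231] pointing down, gripper open.
Joint ranges: [-150.9, 150.9], [-52.94, 120.26], [3.33, 152.33], [-74.26, 254.26], [0, 154.13], [-172.89, 172.89]. Speed limits (degrees/s): [127.2, 127.2, 159.86, 180, 180, 180].

### API

Orientations are given as [roll, pitch, yaw] about the fixed x, y, z axes, in that order (R = Rz(yaw) Ry(pitch) Rx(roll)).
In Python, from plant import bot, vision gives the robot as it stands.
- The arm moves only by the tool move_arm, never from a script. Its argument "deltas" is a list of rows, each an object with "dp": the shift along the world's x, y, z in m, a list of three; "dr": the turn, a rotation vector about the world's x, y, z in degrees, a list of three; "claw": the opening, from -1 (shut) to 1 (fully open), so that 0 is half open. In form: [{"dp": [x, y, z], "dr": [rx, ry, rz], "claw": claw}, ...]. A call has 1 to 10 rows; each row is the pose to reach, as a shift and turn from the pose commanded when the call began; what a row does not reach only later rows make up. A row lasts 1/12 s, in which the tool goes at most 41.7 mm and 7.16 degrees, less where a joint would pass 70% of its speed; a pose out of reach is approached as far as the arm can. A call with a gripper value outside its range is refused whole. The fingers move at their own pace and stop on an object; the grip force is fixed at half the most. Time passes only in rows, so rows that repeat a pose let the fingers close. It gives the time, the measured TCP pose, the force, the opening and the grip force at its end, in the units of the state.
- bot.read_state(): the state, without advancing time (a new reading comes with each control period).
- vision.capture(name): name is "scene" or "top" or "wrist"; returns a dict with "image" (480x640x3 uint8, red, green, blue), "fovy" (degrees; the focal length in pixels is half the picture's height over the tangent of half this angle, whatever the lens; pixels are square), "cx", "cy" (the principal point, pixels), "R" (3x3) and "t" (3): a world point X has camera coordinates R X + t; the wrist camera has in their place "T_tool_cam" (4x4, takes a point from camera to tool coordinates, whose origin is the TCP and whose axes are the flange's). Camera axes: x right, y down, z forward; pixel columns grow to the right and rows downward; lengths in m; the calibration is good to about 2 mm. A picture is of the moment at which its call begins: read the wrist's pose just before it. There is no depth.
- bot.hand_in(): hands the job in; it is judged then, once.
The state is a dict: "clock": time; "joint_pos": joint angles; "qvel": joint speeds; "joint_torque": joint torques, N m; "position": TCP position; "tool_rot": TCP orientation; "ft_force": force on the tool from outside, world axes, zero at the start; "torque": the same for the moment, N m; "gripper_width": finger opening in m; "gripper_force": force on a finger pad.
Only numpy, scipy, OpenCV 4.12 (cv2) and the standard library are available. Lean on these libraries where they do the work, as an engineer would, in place of code of your own. Each camera call takes 0.05 s, during which the arm holds its last target. There are 200 camera calls.

### The job

Fit the narrow sprung tube carrier into the tube rotator: squeeze its two upright end plates together, lower it between the rotator's two posts and let it spring out so that its end pins sit in the recesses of both posts. Leave it hanging there level and upright, with its tube underneath, and let go of it. Leave the wide rigid carrier where it stands.

Things in the scene. Friction and masses are not known exactly. Their poses are not given: they have to be found in the camera images.
- carrier_mid (a point): Centre of the loose sprung carrier (210 g, aluminium): two upright end plates, 36 wide (x), 6 thick, 90 tall, 68 mm over their outer faces (y) when free, joined by a coil spring, a small tube clipped crosswise under it. A pin 10 thick, 45 long points out along y from each plate's middle. Point: on the pins' axis, 45 above the feet, y = 34 inside the solid (-y) plate's outer face; z up.
- carrier_jaw (a joint): How far the carrier's sprung (+y) plate is pressed in towards the solid one, m: 0 free (158 mm over the pin tips); 0.035 squeezed to its stop: plates 33 mm over their outer faces, 123 mm over the pin tips. The spring pushes 3 N free, 11 N at the stop. Reads about 0.003 when the pins rest in both recesses.
- seat (a point): The white tube rotator, fixed to the bench: point midway between its two grey posts, level with the centres of their recesses, 95 mm above the bench. y runs post to post (inner faces at +-68 mm), z up. Posts 56 mm wide (x), tops 25 mm above the point; motor box at the +y post. Each inner face has a recess 26 x 26 mm, 9.5 deep, closed all round. Base plate 79 mm below. Carrier fits either way.
- wide_mid (a point): Centre of the wide rigid carrier, a bystander: two aluminium end plates 36 wide, 90 mm tall, but 100 mm apart over their outer faces (y), joined by a plain square bar, no spring, no pins, a thick tube under it. The point is 45 mm above the bench.

How it is judged:
By the outcome, as a careful person would: the job done as asked, in the order asked, and still so for the second after the job is handed in, with the robot touching nothing.
It also fails if it takes over 48 s, if anything falls off the work surface, if the arm or the gripper's body presses on something with over 40 N, if the wrist force passes 120 N, or if a joint passes its speed limit or range.

## Working session

There is one attempt and no reset: what is moved stays moved. The work goes in short steps, Python scripts to look and compute and a tool call to move; the robot and the scene stay as the last step left them, time stands still between calls to the robot, and variables do not carry over. Pictures are saved under pics/ and viewed, at most 12 in all, crops included, and the job is handed in when it is done.

Besides the shell and the picture viewer there is one more tool, called after "Request:" as name(argument=value, ...) on one line, values as JSON. move_arm: Moves the arm, as the interface text tells. Its arguments: {"type":"object","properties":{"deltas":{"type":"array","items":{"type":"object","properties":{"dp":{"type":"array","items":{"type":"number"}},"dr":{"type":"array","items":{"type":"number"}},"claw":{"type":"number"}}}}},"required":["deltas"]}

```bash
mkdir -p pics
cat > h.py <<'E'
import numpy as np, cv2
from scipy.spatial.transform import Rotation as Ro
from plant import bot, vision
def cap(n):
    s=bot.read_state(); c=vision.capture(n)
    f=240/np.tan(np.radians(c["fovy"])/2); c["f"]=f
    if "R" in c and c.get("R") is not None:
        R=np.array(c["R"]);t=np.array(c["t"]); c["C"]=-R.T@t; c["Rcw"]=R.T
    else:
        T=np.array(c["T_tool_cam"]); Rt=Ro.from_euler("xyz",s["tool_rot"],degrees=True).as_matrix()
        c["Rcw"]=Rt@T[:3,:3]; c["C"]=Rt@T[:3,3]+np.array(s["position"])
    return c
def ray(c,u,v):
    d=c["Rcw"]@np.array([(u-c["cx"])/c["f"],(v-c["cy"])/c["f"],1]); return d
def onz(c,u,v,z):
    d=ray(c,u,v); return c["C"]+d*(z-c["C"][2])/d[2]
def proj(c,X):
    p=c["Rcw"].T@(np.array(X)-c["C"]); return p[:2]/p[2]*c["f"]+[c["cx"],c["cy"]]
def save(c,name): cv2.imwrite(name,cv2.cvtColor(c["image"],cv2.COLOR_RGB2BGR))
E
python3 - <<'E'
from h import *
s=bot.read_state(); print({k:np.round(v,3).tolist() for k,v in s.items()})
for n in ("scene","top","wrist"):
    c=cap(n); save(c,f"pics/{n}0.png"); print(n,c["fovy"],c["C"].round(3),c["Rcw"][:,2].round(2))
E
```

```text
{'clock': 0.0, 'joint_pos': [76.238, 20.263, 93.627, -0.002, 66.189, -0.137], 'qvel': [-0.127, 0.055, 0.04, 0.074, -0.071, 0.118], 'joint_torque': [-0.001, -60.527, -34.205, 0.0, 0.01, -0.0], 'position': [0.147, 0.607, 0.231], 'tool_rot': [-179.92, 0.002, 166.377], 'ft_force': [-0.25, -1.35, -0.044], 'torque': [0.016, -0.015, -0.052], 'gripper_force': 0.0, 'gripper_width': 0.085}
scene 53.23921477046215 [0.858 0.116 0.672] [-0.51 -0.2  -0.83]
top 45.94694822023895 [ 0.387 -0.011  0.994] [ 0.17 -0.   -0.99]
wrist 61.89333945634281 [0.08  0.625 0.374] [ 0.26 -0.06 -0.96]
```

View pics/scene0.png

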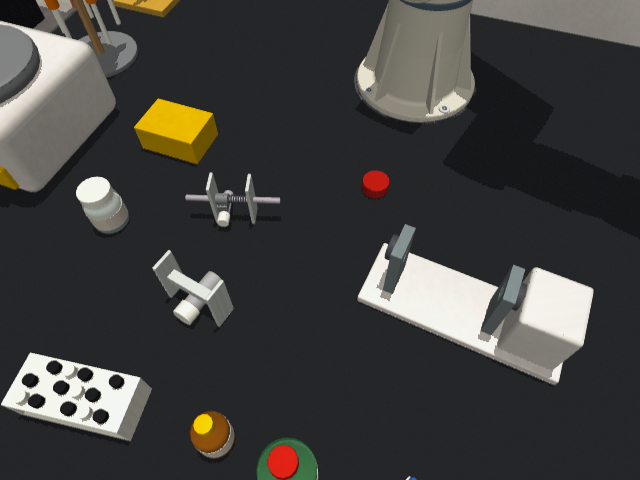

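View pics/top0.png

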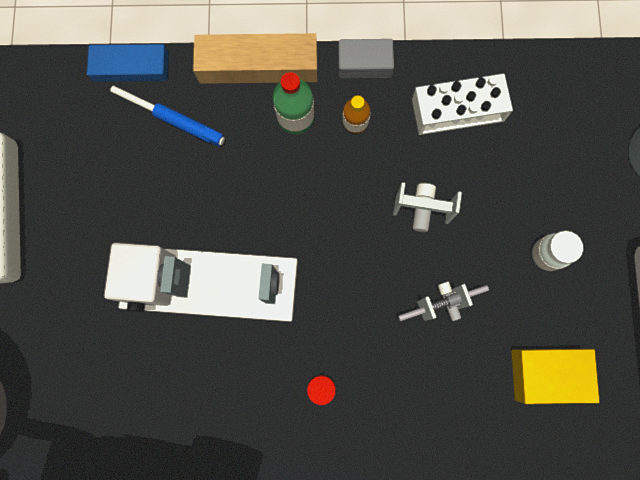

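The scene view shows the sprung carrier at (230,200) with pin tips at (186,198) and (280,201). The rotator's posts are at (400,260) and (505,300). In the top view the pin tips are at (400,318) and (488,289), and the posts are at (175,276) and (269,282).

Run:
```python
from h import *
a=cv2.imread("pics/scene0.png");b=cv2.imread("pics/top0.png")
def cr(i,x,y,w,h,W,H): return cv2.resize(i[y:y+h,x:x+w],(W,H),interpolation=cv2.INTER_CUBIC)
o=np.zeros((600,800,3),np.uint8)
o[:300,:400]=cr(b,390,260,110,82,400,300)   # top carrier
o[:300,400:]=cr(b,100,215,220,165,400,300)    # top rotator
o[300:,:400]=cr(a,175,150,120,90,400,300)
o[300:,400:]=cr(a,350,210,250,187,400,300)
cv2.imwrite("pics/crops.png",o)
t,s=cap("top"),cap("scene")
def tri(p,q):
    d1,d2=ray(t,*p),ray(s,*q); d1/=np.linalg.norm(d1);d2/=np.linalg.norm(d2)
    k=np.linalg.lstsq(np.c_[d1,-d2],s["C"]-t["C"],rcond=None)[0]
    A,B=t["C"]+k[0]*d1,s["C"]+k[1]*d2; return (A+B)/2,np.linalg.norm(A-B)
for p,q in (((400,318),(280,201)),((488,289),(186,198))): print(tri(p,q),onz(t,*p,.045),onz(s,*q,.045))
# base plate/white mask in top
hsv=cv2.cvtColor(b,cv2.COLOR_BGR2HSV); m=cv2.inRange(hsv,(0,0,150),(180,60,255)); m[:230]=0;m[340:]=0;m[:,:60]=0;m[:,320:]=0
cs=max(cv2.findContours(m,0,2)[0],key=cv2.contourArea); print("base",cv2.boundingRect(cs),cv2.approxPolyDP(cs,4,True).reshape(-1,2).tolist())
```

```text
(array([ 0.42583172, -0.12489197,  0.04278303]), np.float64(0.0011962430182918349)) [ 0.4259448  -0.12519249  0.045     ] [ 0.42720578 -0.12345858  0.045     ]
(array([ 0.47288822, -0.27621284,  0.03932684]), np.float64(0.00026034794668403766)) [ 0.4723212 -0.2745146  0.045    ] [ 0.47637304 -0.27283091  0.045     ]
base (145, 249, 152, 72) [[145, 308], [291, 320], [296, 259], [166, 249], [191, 265], [188, 296], [173, 295], [166, 306]]
```

View pics/crops.png

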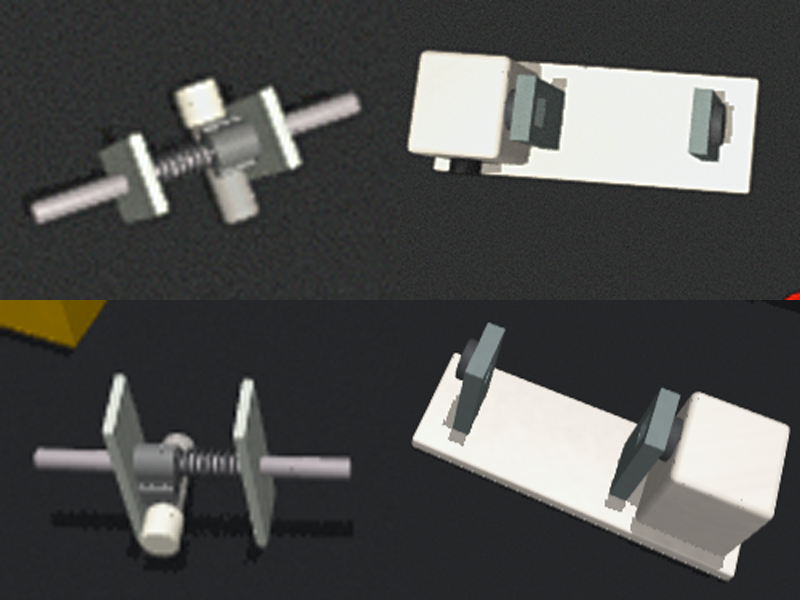

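The crops show the spring on the +y side and the solid plate on the -y side. The post-top edges are clear in both views, so I'll cast them onto z=0.120.

Run:
```python
from h import *
t,s=cap("top"),cap("scene")
T=lambda u,v:(100+(u-400)/400*220,215+v/300*165)
S=lambda u,v:(350+(u-400)/400*250,210+(v-300)/300*187)
for n,c,P in (("top",t,[T(536,76),T(530,143),T(693,90),T(690,157)]),("scene",s,[S(660,390),S(643,452),S(504,330),S(483,381)])):
    X=np.array([onz(c,*p,.12) for p in P]); print(n,X.round(4).tolist()) 
    A,B=(X[0]+X[1])/2,(X[2]+X[3])/2; d=A-B
    print(" mid",(A+B)/2,"dist",np.linalg.norm(d),"yaw",np.degrees(np.arctan2(-d[0],d[1])),"w",np.linalg.norm(X[0]-X[1]),np.linalg.norm(X[2]-X[3]))
# base plate corner edge yaw at z=.016
b=np.array([onz(t,*p,.016) for p in ((291,320),(145,308),(296,259))]);d=b[1]-b[0];print("base yaw",np.degrees(np.arctan2(-d[0],d[1])),np.linalg.norm(b[2]-b[0]))
```

```text
top [[0.5224, 0.2322, 0.12], [0.4649, 0.2354, 0.12], [0.5085, 0.0973, 0.12], [0.4512, 0.0994, 0.12]]
 mid [0.48672293 0.16609574 0.12      ] dist 0.1361484059247732 yaw -5.8125021705721664 w 0.05759377218082316 0.05729196133138237
scene [[0.4707, 0.2372, 0.12], [0.5322, 0.2331, 0.12], [0.4574, 0.1014, 0.12], [0.5138, 0.0981, 0.12]]
 mid [0.49352768 0.16744833 0.12      ] dist 0.1363835416441015 yaw -6.665433089708199 w 0.06170026981168702 0.05646250987565067
base yaw -5.414047682380028 0.10594728200692595
```

Request:
move_arm(deltas=[{"dp":[0.1,-0.27,0.0],"dr":[0,0,10],"claw":1},{"dp":[0.1,-0.27,0.0],"dr":[0,0,10],"claw":1},{"dp":[0.302,-0.807,0.0],"dr":[0,0,31],"claw":1},{"dp":[0.302,-0.807,0.0],"dr":[0,0,31],"claw":1},{"dp":[0.302,-0.807,0.0],"dr":[0,0,31],"claw":1},{"dp":[0.302,-0.807,0.0],"dr":[0,0,31],"claw":1},{"dp":[0.302,-0.807,0.0],"dr":[0,0,31],"claw":1},{"dp":[0.302,-0.807,0.0],"dr":[0,0,31],"claw":1},{"dp":[0.302,-0.807,0.0],"dr":[0,0,31],"claw":1},{"dp":[0.302,-0.807,0.0],"dr":[0,0,31],"claw":1}])

```text
clock: 1.18
position: [0.2932, 0.2154, 0.2315]
tool_rot: [180.0, 0.1, -162.6]
ft_force: [1.7, 0.2, 0.9]
gripper_width: 0.0853
gripper_force: 0.0
```

Request:
move_arm(deltas=[{"dp":[0.153,-0.41,0.0],"dr":[0,0,0],"claw":1},{"dp":[0.153,-0.41,0.0],"dr":[0,0,0],"claw":1},{"dp":[0.153,-0.41,0.0],"dr":[0,0,0],"claw":1},{"dp":[0.153,-0.41,0.0],"dr":[0,0,0],"claw":1},{"dp":[0.153,-0.41,0.0],"dr":[0,0,0],"claw":1},{"dp":[0.153,-0.41,0.0],"dr":[0,0,0],"claw":1},{"dp":[0.153,-0.41,0.0],"dr":[0,0,0],"claw":1},{"dp":[0.153,-0.41,0.0],"dr":[0,0,0],"claw":1},{"dp":[0.153,-0.41,0.0],"dr":[0,0,0],"claw":1},{"dp":[0.153,-0.41,0.0],"dr":[0,0,0],"claw":1}])

```text
clock: 2.02
position: [0.439, -0.1756, 0.2315]
tool_rot: [-180.0, 0.0, -162.7]
ft_force: [0.5, 0.6, -0.2]
gripper_width: 0.0854
gripper_force: 0.0
```

Request:
move_arm(deltas=[{"dp":[0,0,0],"dr":[0,0,0],"claw":1},{"dp":[0,0,0],"dr":[0,0,0],"claw":1},{"dp":[0,0,0],"dr":[0,0,0],"claw":1}])

```text
clock: 2.27
position: [0.4383, -0.1731, 0.231]
tool_rot: [179.9, -0.0, -162.7]
ft_force: [-0.3, 0.3, 0.0]
gripper_width: 0.0854
gripper_force: 0.0
```

Run:
```python
from h import *
c=cap("wrist"); save(c,"pics/w1.png"); np.save("w1.npy",{k:c[k] for k in("Rcw","C","f","cx","cy")},allow_pickle=True)
print(bot.read_state()["position"],c["C"])
for X in ((.4259,-.1252,.045),(.4723,-.2745,.045)): print(proj(c,X))
```

```text
[ 0.43819435 -0.17253598  0.23105822] [ 0.37270398 -0.19247962  0.37407341]
[372.88880844 213.45108142]
[186.47922223 213.42546125]
```

View pics/w1.png

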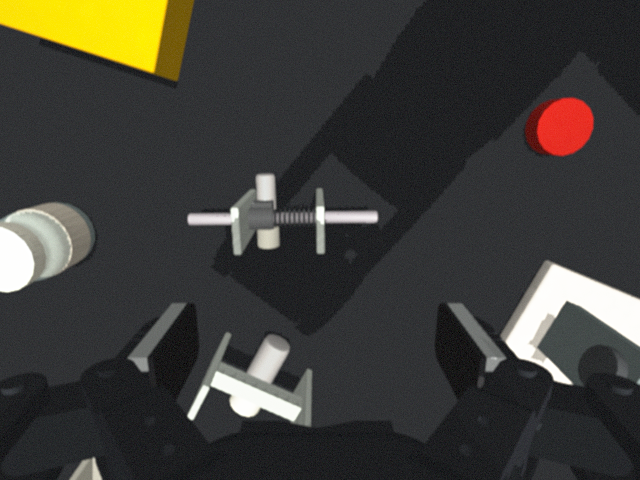

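The wrist view shows the carrier's pin tips at (188,219) and (378,217). The wide carrier is clear of it on the far side.

Run:
```python
from h import *
c=np.load("w1.npy",allow_pickle=True).item()
a,b=onz(c,378,217,.045),onz(c,188,219,.045);d=a-b
print(a,b,"mid",(a+b)/2,np.linalg.norm(d),np.degrees(np.arctan2(-d[0],d[1])))
p=[onz(c,u,215,.045) for u in (241,321)];print(np.mean(p,0))
```

```text
[ 0.42749835 -0.12007092  0.045     ] [ 0.47661793 -0.27225814  0.045     ] mid [ 0.45205814 -0.19616453  0.045     ] 0.15991773866457723 17.887879402964373
[ 0.4500744  -0.19847442  0.045     ]
```

Request:
move_arm(deltas=[{"dp":[0.013,-0.025,0],"dr":[0,0,0],"claw":1},{"dp":[0.013,-0.025,-0.03],"dr":[0,0,0],"claw":1},{"dp":[0.013,-0.025,-0.06],"dr":[0,0,0],"claw":1},{"dp":[0.013,-0.025,-0.09],"dr":[0,0,0],"claw":1},{"dp":[0.013,-0.025,-0.11],"dr":[0,0,0],"claw":1},{"dp":[0.013,-0.025,-0.11],"dr":[0,0,0],"claw":1},{"dp":[0.013,-0.025,-0.11],"dr":[0,0,0],"claw":1},{"dp":[0.013,-0.025,-0.11],"dr":[0,0,0],"claw":1}])

```text
clock: 2.98
position: [0.4526, -0.1978, 0.1226]
tool_rot: [-179.9, 0.1, -162.6]
ft_force: [0.5, -0.5, 0.1]
gripper_width: 0.0851
gripper_force: 0.0
```

Run:
```python
from h import *
c=cap("wrist"); save(c,"pics/w2.png"); s=bot.read_state()
print(s["position"],s["tool_rot"],s["ft_force"])
np.save("w2.npy",{k:c[k] for k in("Rcw","C","f","cx","cy")},allow_pickle=True)
```

```text
[ 0.45287372 -0.19811989  0.12295478] [-1.79905769e+02  1.09104210e-01 -1.62572077e+02] [-0.19596947 -0.10095332  0.10375532]
```

View pics/w2.png

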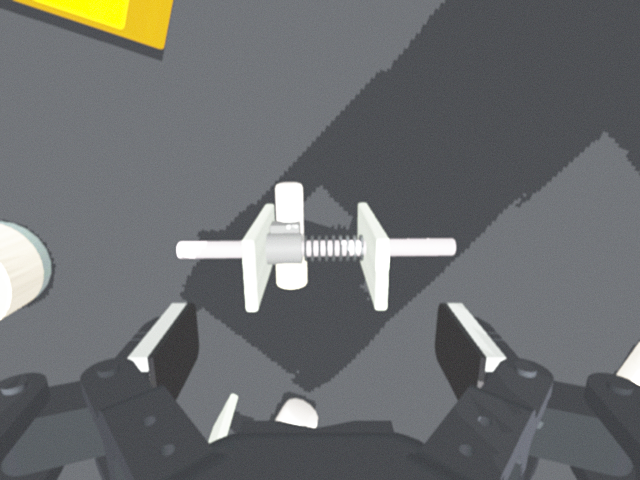

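The tips are at (178,250) and (455,247), so their midpoint is centred between the fingers (about 317). Next I'll check the offset along the plate width.

Run:
```python
from h import *
c=np.load("w2.npy",allow_pickle=True).item()
a,b=onz(c,455,247,.045),onz(c,178,250,.045);d=a-b
print("mid",(a+b)/2,np.linalg.norm(d),np.degrees(np.arctan2(-d[0],d[1])))
for q in (((360,205),(378,306)),((272,206),(251,308))):
    x=[onz(c,*p,.09) for p in q]; print(np.mean(x,0),np.linalg.norm(x[0]-x[1]))
```

```text
mid [ 0.45201425 -0.19634614  0.045     ] 0.15981441415152672 18.075266233733135
[ 0.43545117 -0.17596775  0.09      ] 0.05014802530392208
[ 0.45114827 -0.22348646  0.09      ] 0.0510227060778715
```

Request:
move_arm(deltas=[{"dp":[-0.001,0.001,-0.03],"dr":[0,0,0.5],"claw":1},{"dp":[-0.001,0.001,-0.05],"dr":[0,0,0.5],"claw":1},{"dp":[-0.001,0.001,-0.067],"dr":[0,0,0.5],"claw":1},{"dp":[-0.001,0.001,-0.067],"dr":[0,0,0.5],"claw":1},{"dp":[-0.001,0.001,-0.067],"dr":[0,0,0.5],"claw":1}])

```text
clock: 3.45
position: [0.4512, -0.1973, 0.0551]
tool_rot: [-180.0, 0.0, -162.1]
ft_force: [0.2, -0.7, -0.6]
gripper_width: 0.0853
gripper_force: 0.0
```

Request:
move_arm(deltas=[{"dp":[0,0,0],"dr":[0,0,0],"claw":0.4},{"dp":[0,0,0],"dr":[0,0,0],"claw":0.2},{"dp":[0,0,0],"dr":[0,0,0],"claw":0.0},{"dp":[0,0,0],"dr":[0,0,0],"claw":-0.2},{"dp":[0,0,0],"dr":[0,0,0],"claw":-0.4},{"dp":[0,0,0],"dr":[0,0,0],"claw":-0.4},{"dp":[0,0,0],"dr":[0,0,0],"claw":-0.4},{"dp":[0,0,0],"dr":[0,0,0],"claw":-0.4},{"dp":[0,0,0],"dr":[0,0,0],"claw":-0.4}])

```text
clock: 4.2
position: [0.4535, -0.1984, 0.0575]
tool_rot: [-179.8, 0.3, -162.1]
ft_force: [-1.3, 1.4, 20.6]
gripper_width: 0.0311
gripper_force: 58.2
```

Run:
```python
from h import *
c=cap("wrist"); save(c,"pics/w3.png"); s=bot.read_state()
print(s["position"],s["gripper_width"],s["gripper_force"],s["ft_force"])
```

```text
[ 0.45353892 -0.19837128  0.05745485] 0.031922851879662144 58.22912156581879 [-1.30834287  0.61185375 20.96085415]
```

View pics/w3.png

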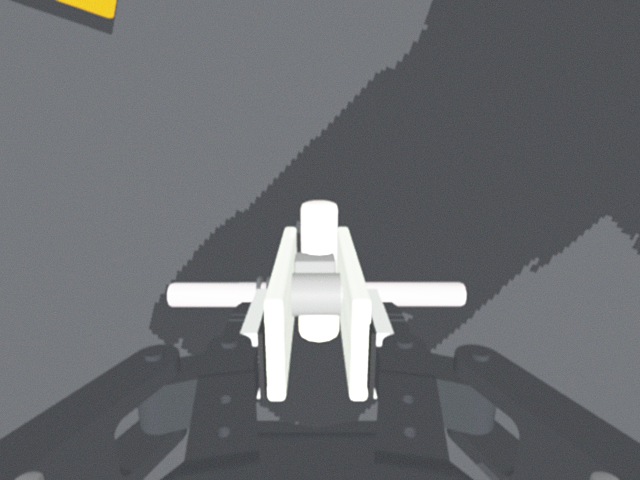

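Request:
move_arm(deltas=[{"dp":[0,0,0.02],"dr":[0,0,0],"claw":-0.4},{"dp":[0,0,0.05],"dr":[0,0,0],"claw":-0.4},{"dp":[0,0,0.09],"dr":[0,0,0],"claw":-0.4},{"dp":[0,0,0.13],"dr":[0,0,0],"claw":-0.4},{"dp":[0,0.02,0.16],"dr":[0,0,-4],"claw":-0.4},{"dp":[0.008,0.05,0.175],"dr":[0,0,-9],"claw":-0.4},{"dp":[0.013,0.08,0.175],"dr":[0,0,-14],"claw":-0.4},{"dp":[0.018,0.12,0.175],"dr":[0,0,-19],"claw":-0.4},{"dp":[0.025,0.16,0.175],"dr":[0,0,-23.6],"claw":-0.4},{"dp":[0.028,0.2,0.175],"dr":[0,0,-23.6],"claw":-0.4}])

```text
clock: 5.08
position: [0.4793, 0.0044, 0.2308]
tool_rot: [180.0, 0.2, 173.9]
ft_force: [0.3, -0.3, -1.8]
gripper_width: 0.0318
gripper_force: 61.7
```

Request:
move_arm(deltas=[{"dp":[0.004,0.04,0],"dr":[0,0,0],"claw":-0.4},{"dp":[0.006,0.075,0],"dr":[0,0,0],"claw":-0.4},{"dp":[0.007,0.11,0],"dr":[0,0,0],"claw":-0.4},{"dp":[0.008,0.14,0],"dr":[0,0,0],"claw":-0.4},{"dp":[0.008,0.164,0],"dr":[0,0,0],"claw":-0.4},{"dp":[0.008,0.164,0],"dr":[0,0,0],"claw":-0.4},{"dp":[0.008,0.164,0],"dr":[0,0,0],"claw":-0.4},{"dp":[0.008,0.164,0],"dr":[0,0,0],"claw":-0.4}])

```text
clock: 5.75
position: [0.4866, 0.1664, 0.2298]
tool_rot: [-180.0, 0.0, 174.3]
ft_force: [0.4, 0.0, -2.5]
gripper_width: 0.0314
gripper_force: 61.7
```

Run:
```python
from h import *
c=cap("wrist"); save(c,"pics/w4.png"); s=bot.read_state()
print(s["position"],s["tool_rot"],s["gripper_width"],s["gripper_force"],s["ft_force"])
np.save("w4.npy",{k:c[k] for k in("Rcw","C","f","cx","cy")},allow_pickle=True)
```

```text
[0.48665154 0.16601195 0.22974503] [-1.79991830e+02  2.31987160e-02  1.74257037e+02] 0.031189222237985655 61.73863649368286 [ 0.27602883  0.57793105 -3.01021491]
```

View pics/w4.png

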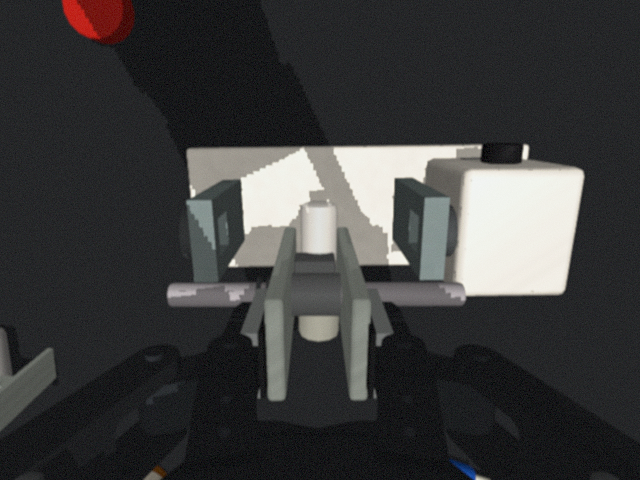

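The post-top inner edges appear at about u=217 (left) and u=421 (right), and the pin tips at (168,294) and (465,293). I'll zoom in for accuracy.

Run:
```python
from h import *
a=cv2.imread("pics/w4.png")
o=np.vstack([cv2.resize(a[170:310,160:260],(400,560),interpolation=2)]);p=cv2.resize(a[170:310,380:480],(400,560),interpolation=2)
cv2.imwrite("pics/z4.png",cv2.convertScaleAbs(np.hstack([o,p]),alpha=1.6))
c=np.load("w4.npy",allow_pickle=True).item()
for z in (.205,.2125,.22):
    A,B=onz(c,465,293,z),onz(c,168,294,z);print(z,np.linalg.norm(A-B),(A+B)/2)
```

```text
0.205 0.13460934049086634 [0.49090258 0.16769449 0.205     ]
0.2125 0.1285937482108825 [0.48764709 0.16800035 0.2125    ]
0.22 0.12257815593089871 [0.4843916  0.16830621 0.22      ]
```

View pics/z4.png

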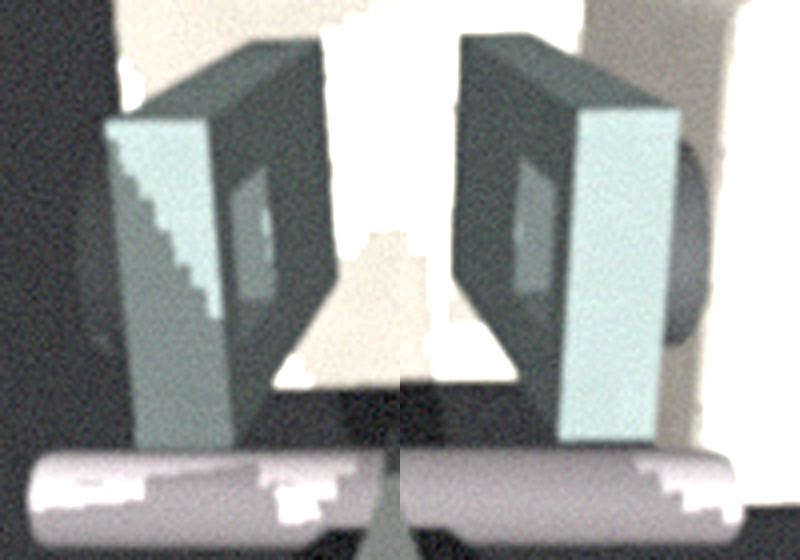

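Run:
```python
from h import *
c=np.load("w4.npy",allow_pickle=True).item()
L=[onz(c,u,v,.12) for u,v in ((212,200),(218,281.8))];R=[onz(c,u,v,.12) for u,v in ((424.25,197.5),(419.5,280))]
d=R[0]-L[0];n=d/np.linalg.norm(d);print("dist",np.linalg.norm(d),"yaw",np.degrees(np.arctan2(-d[0],d[1])),"w",np.linalg.norm(L[1]-L[0]),np.linalg.norm(R[1]-R[0]))
print("dist2",np.linalg.norm(R[1]-L[1]))
x=np.array([n[1],-n[0],0]);print("mid from -x corners",(L[0]+R[0])/2+.028*x,"mean4",np.mean(L+R,0))
```

```text
dist 0.1354821485459743 yaw -5.024729301750159 w 0.05597232139039442 0.056352801941172107
dist2 0.13632243505413977
mid from -x corners [0.49073649 0.16921333 0.12      ] mean4 [0.49081015 0.16913312 0.12      ]
```

Request:
move_arm(deltas=[{"dp":[0.003,0.002,-0.01],"dr":[0,0,0.3],"claw":-0.4},{"dp":[0.003,0.002,-0.03],"dr":[0,0,0.3],"claw":-0.4},{"dp":[0.003,0.002,-0.05],"dr":[0,0,0.3],"claw":-0.4},{"dp":[0.003,0.002,-0.07],"dr":[0,0,0.3],"claw":-0.4},{"dp":[0.003,0.002,-0.09],"dr":[0,0,0.3],"claw":-0.4},{"dp":[0.003,0.002,-0.09],"dr":[0,0,0.3],"claw":-0.4},{"dp":[0.003,0.002,-0.09],"dr":[0,0,0.3],"claw":-0.4}])

```text
clock: 6.38
position: [0.4891, 0.1678, 0.1383]
tool_rot: [-179.9, -0.1, 174.5]
ft_force: [0.9, -0.2, -1.2]
gripper_width: 0.0312
gripper_force: 61.8
```

Run:
```python
from h import *
c=cap("wrist"); s=bot.read_state(); k=cap("scene")
print(s["position"],s["tool_rot"],s["ft_force"])
a=cv2.resize(c["image"][150:330,140:490],(800,411),interpolation=2)
b=cv2.resize(k["image"][200:340,340:600],(350,189),interpolation=2)
o=np.zeros((600,800,3),np.uint8);o[:411]=a;o[411:,:350]=b
cv2.imwrite("pics/w5.png",cv2.convertScaleAbs(o[:,:,::-1],alpha=1.4))
np.save("w5.npy",{k:c[k] for k in("Rcw","C","f","cx","cy")},allow_pickle=True)
```

```text
[0.49003059 0.16823416 0.13943254] [-1.79989662e+02 -2.29152728e-02  1.74523141e+02] [ 0.59048423  0.36048719 -2.35181535]
```

View pics/w5.png

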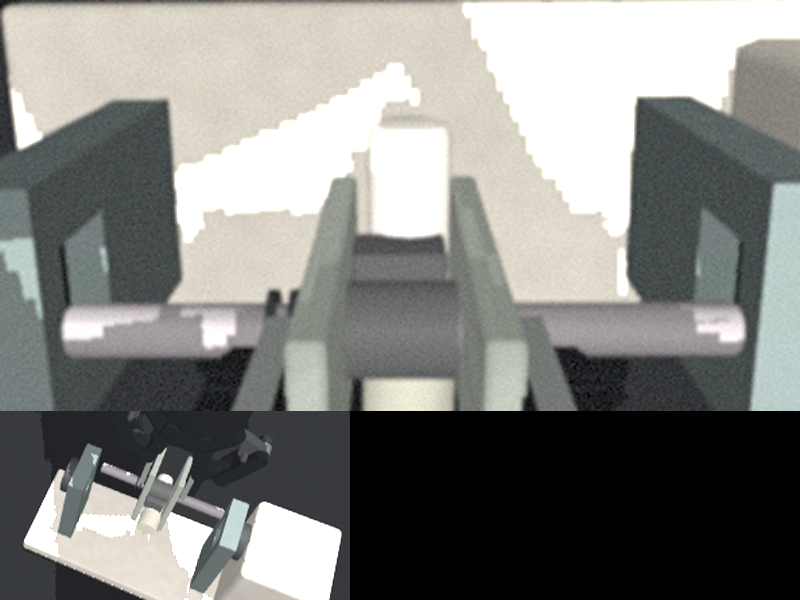

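The pin tips are centred between the posts, with about 17 crop pixels of gap on each side. Next I'll check x.

Run:
```python
from h import *
c=np.load("w5.npy",allow_pickle=True).item()
P=lambda u,v,z:onz(c,140+u*.4375,150+v*.4380,z)
m=(P(27,190,.12)+P(775,183,.12))/2; y=np.radians(-5.5); print("seat",m+.028*np.array([np.cos(y),np.sin(y),0]))
for z in (.124,.127,.13):
    A,B=P(62,331,z),P(745,330,z);print(z,(A+B)/2,np.linalg.norm(A-B))
```

```text
seat [0.49072272 0.1688029  0.12      ]
0.124 [0.48945393 0.16944746 0.124     ] 0.12710021876685546
0.127 [0.48815089 0.16956799 0.127     ] 0.12468013662950066
0.13 [0.48684784 0.16968851 0.13      ] 0.12226005449214584
```

Request:
move_arm(deltas=[{"dp":[0.002,0,-0.01],"dr":[0,0,0],"claw":-0.4},{"dp":[0.002,0,-0.02],"dr":[0,0,0],"claw":-0.4},{"dp":[0.002,0,-0.03],"dr":[0,0,0],"claw":-0.4},{"dp":[0.002,0,-0.036],"dr":[0,0,0],"claw":-0.4},{"dp":[0.002,0,-0.036],"dr":[0,0,0],"claw":-0.4},{"dp":[0.002,0,-0.036],"dr":[0,0,0],"claw":-0.4}])

```text
clock: 6.98
position: [0.4914, 0.1687, 0.1027]
tool_rot: [-180.0, -0.1, 174.6]
ft_force: [0.8, 0.0, -2.2]
gripper_width: 0.0316
gripper_force: 61.7
```

Request:
move_arm(deltas=[{"dp":[0,0,0],"dr":[0,0,0],"claw":-0.15},{"dp":[0,0,-0.001],"dr":[0,0,0],"claw":-0.05},{"dp":[0,0,-0.001],"dr":[0,0,0],"claw":0.05},{"dp":[0,0,-0.002],"dr":[0,0,0],"claw":0.15},{"dp":[0,0,-0.002],"dr":[0,0,0],"claw":0.22},{"dp":[0,0,-0.002],"dr":[0,0,0],"claw":0.22},{"dp":[0,0,-0.002],"dr":[0,0,0],"claw":0.22}])

```text
clock: 7.57
position: [0.4918, 0.1688, 0.1014]
tool_rot: [180.0, 0.0, 174.6]
ft_force: [-0.0, -0.5, -2.2]
gripper_width: 0.0522
gripper_force: 6.5
```

Run:
```python
from h import *
c=cap("wrist"); s=bot.read_state(); k=cap("scene")
print(s["position"],s["tool_rot"],s["ft_force"],s["gripper_width"],s["gripper_force"])
a=cv2.resize(c["image"][150:330,140:490],(800,411),interpolation=2)
b=cv2.resize(k["image"][200:340,340:600],(350,189),interpolation=2)
o=np.zeros((600,800,3),np.uint8);o[:411]=a;o[411:,:350]=b
cv2.imwrite("pics/w6.png",cv2.convertScaleAbs(o[:,:,::-1],alpha=1.4))
```

```text
[0.49180905 0.16875345 0.10135488] [1.79998522e+02 5.94368670e-03 1.74576232e+02] [-0.3684523   0.60481498 -2.47618348] 0.05223983221744826 6.517894193530083
```

View pics/w6.png

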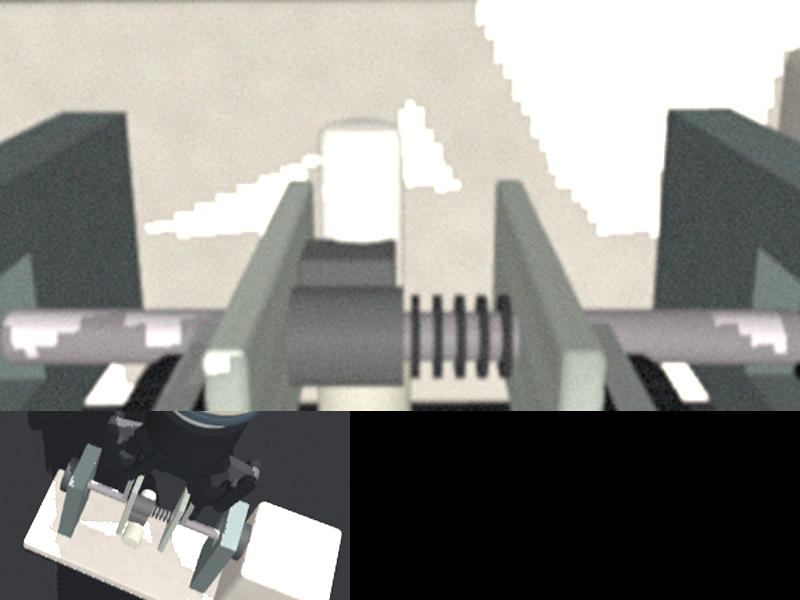

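The pins have entered both recesses: 142 mm over the tips against a 136 mm gap, with no side force. I'll lower it and keep opening.

Request:
move_arm(deltas=[{"dp":[0,0,-0.001],"dr":[0,0,0],"claw":0.3},{"dp":[0,0,-0.002],"dr":[0,0,0],"claw":0.38},{"dp":[0,0,-0.003],"dr":[0,0,0],"claw":0.44},{"dp":[0,0,-0.004],"dr":[0,0,0],"claw":0.44},{"dp":[0,0,-0.005],"dr":[0,0,0],"claw":0.44},{"dp":[0,0,-0.005],"dr":[0,0,0],"claw":0.44}])

```text
clock: 8.17
position: [0.4916, 0.1686, 0.096]
tool_rot: [-180.0, -0.0, 174.6]
ft_force: [-0.3, -0.6, -1.7]
gripper_width: 0.0615
gripper_force: 3.9
```

Request:
move_arm(deltas=[{"dp":[0,0,-0.001],"dr":[0,0,0],"claw":0.44},{"dp":[0,0,-0.002],"dr":[0,0,0],"claw":0.44},{"dp":[0,0,-0.002],"dr":[0,0,0],"claw":0.44},{"dp":[0,0,-0.002],"dr":[0,0,0],"claw":0.44}])

```text
clock: 8.5
position: [0.4919, 0.1687, 0.0943]
tool_rot: [-180.0, 0.0, 174.6]
ft_force: [-0.2, -3.0, -0.3]
gripper_width: 0.0618
gripper_force: 3.3
```

Request:
move_arm(deltas=[{"dp":[0,-0.001,0],"dr":[0,0,0],"claw":0.55},{"dp":[0,-0.001,0],"dr":[0,0,0],"claw":0.65},{"dp":[0,-0.001,0],"dr":[0,0,0],"claw":0.8},{"dp":[0,-0.001,0],"dr":[0,0,0],"claw":0.95},{"dp":[0,-0.001,0],"dr":[0,0,0],"claw":0.95},{"dp":[0,-0.001,0],"dr":[0,0,0],"claw":0.95}])

```text
clock: 9.0
position: [0.4919, 0.1679, 0.0943]
tool_rot: [180.0, 0.0, 174.6]
ft_force: [-0.5, 0.2, 0.2]
gripper_width: 0.0832
gripper_force: 0.0
```

Request:
move_arm(deltas=[{"dp":[0,0,0.01],"dr":[0,0,0],"claw":0.95},{"dp":[0,0,0.02],"dr":[0,0,0],"claw":0.95},{"dp":[0,0,0.04],"dr":[0,0,0],"claw":0.95},{"dp":[0,0,0.07],"dr":[0,0,0],"claw":0.95},{"dp":[0,0,0.11],"dr":[0,0,0],"claw":0.95},{"dp":[0,0,0.14],"dr":[0,0,0],"claw":0.95},{"dp":[0,0,0.14],"dr":[0,0,0],"claw":0.95},{"dp":[0,0,0.14],"dr":[0,0,0],"claw":0.95}])

```text
clock: 9.67
position: [0.4931, 0.1682, 0.2373]
tool_rot: [179.9, 0.3, 174.6]
ft_force: [-1.0, -0.4, -0.9]
gripper_width: 0.083
gripper_force: 0.0
```

Run:
```python
from h import *
s=bot.read_state(); c=cap("wrist"); k=cap("scene")
print(s["position"],s["ft_force"],s["gripper_width"])
a=cv2.resize(c["image"][120:330,120:520],(800,420),interpolation=2)
b=cv2.resize(k["image"][210:390,340:610],(270,180))
o=np.zeros((600,800,3),np.uint8);o[:420]=a;o[420:,:270]=b;o[420:,280:680]=cv2.resize(cap("top")["image"][230:330,100:320],(400,180),interpolation=2)
cv2.imwrite("pics/w7.png",cv2.convertScaleAbs(o[:,:,::-1],alpha=1.4))
```

```text
[0.4930523  0.16821885 0.23725858] [-1.03444969 -0.38015167 -0.86388744] 0.08299836921872351
```

View pics/w7.png

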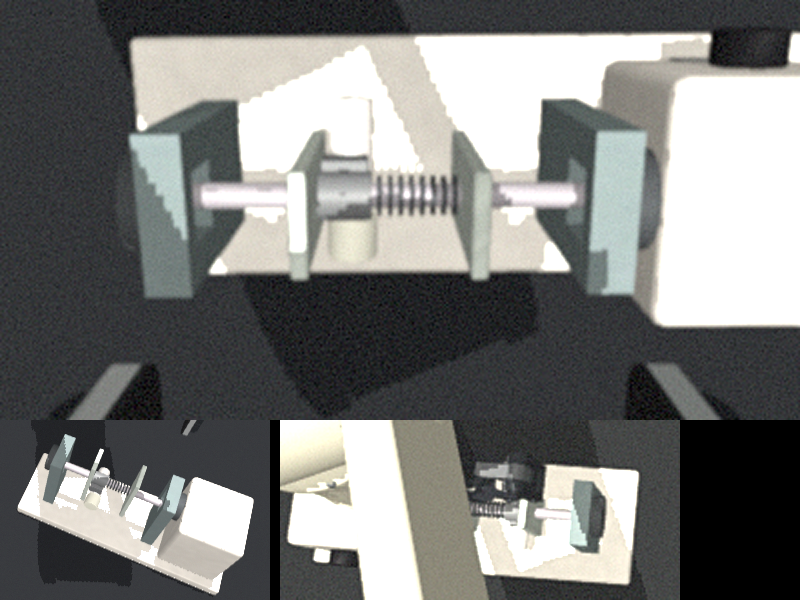

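The carrier hangs level with both pins in the recesses, tips at (200,193) and (578,193), and the gripper is clear. I'll let it settle and hand in.

Request:
move_arm(deltas=[{"dp":[0,0,0.02],"dr":[0,0,0],"claw":0.95},{"dp":[0,0,0.02],"dr":[0,0,0],"claw":0.95},{"dp":[0,0,0.02],"dr":[0,0,0],"claw":0.95},{"dp":[0,0,0.02],"dr":[0,0,0],"claw":0.95},{"dp":[0,0,0.02],"dr":[0,0,0],"claw":0.95},{"dp":[0,0,0.02],"dr":[0,0,0],"claw":0.95},{"dp":[0,0,0.02],"dr":[0,0,0],"claw":0.95},{"dp":[0,0,0.02],"dr":[0,0,0],"claw":0.95},{"dp":[0,0,0.02],"dr":[0,0,0],"claw":0.95},{"dp":[0,0,0.02],"dr":[0,0,0],"claw":0.95}])

```text
clock: 10.65
position: [0.4918, 0.1677, 0.2542]
tool_rot: [-180.0, -0.0, 174.6]
ft_force: [-0.5, -0.2, -0.1]
gripper_width: 0.0834
gripper_force: 0.0
```

```bash
python3 -c "
from plant import bot
print(bot.hand_in())"
```

```text
the job is handed in; nothing more can be done
None
```

The sprung carrier hangs level in the rotator with both end pins in the post recesses, released and handed in at about 10.7 s; the wide carrier was not touched.

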